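Index the rosette table by one notch and clamp it

ROBOT

A 6-joint arm with a two-finger parallel gripper is mounted at the origin on a cart in front of the work surface, level with it; the furniture and walls round the work are solid. World frame = base frame: x ahead of the robot, y to its left, z up, the work surface at z = 0. Lengths are in m, angles in degrees, forces in N, time in s.
With the tool pointing down it reaches from about 0.4 to 0.825 m from the base axis. Payload 7 kg.
Tool frame: the origin (TCP) lies midway between the tips of the shut fingers; the grasp point (between the pads) lies 19 mm behind it; z points along the fingers, y is the direction in which the jaws open and shut (so a half turn about z gives the same grasp; the last joint's range is limited). The gripper opens to 88 mm and grips with 3 to 60 N. Pads are 19 mm wide; open, the fingers measure 130 mm over their backs; the gripper's body (78 mm by 193 mm) begins 47 mm behind the grasp point.
Start: joints at [-47.149, 20.546, 0.682, 0, -70.136, -16.507], TCP at [0.3, -0.605, 0.227] pointing down, gripper open.
Joint ranges: [-176.03, 176.03], [-82.01, 121.73], [-58.28, 71.71], [-173.87, 95.51], [-174.79, -0.11], [-173.66, 173.66]. Speed limits (degrees/s): [136.94, 136.94, 172.46, 180, 180, 180].

INTERFACE

Orientations are given as [roll, pitch, yaw] about the fixed x, y, z axes, in that order (R = Rz(yaw) Ry(pitch) Rx(roll)).
In Python, from plant import ctrl, snapshot gives the robot as it stands.
- The arm moves only by the shell command python3 -m pendant 'ROWS'. ROWS is JSON, a list of rows, each a list of 7 numbers: the shift along the tool's x, y, z in m, then the turn, a rotation vector about the tool's x, y, z in rad, then the opening, from -1 (shut) to 1 (fully open), so that 0 is half open. In form: [[x, y, z, ax, ay, az, jaw], ...]. A call has 1 to 12 rows; each row is the pose to reach, as a shift and turn from the pose commanded when the call began, along the tool's axes at that moment; what a row does not reach only later rows make up. A row lasts 1/8 s, in which the tool goes at most 62.5 mm and 10.7 degrees, less where a joint would pass 70% of its speed; a pose out of reach is approached as far as the arm can. A call with a gripper value outside its range is refused whole. The fingers move at their own pace and stop on an object; the grip force is fixed at half the most. Time passes only in rows, so rows that repeat a pose let the fingers close. It gives the time, the measured TCP pose, the force and the opening at its end, in the units of the state.
- ctrl.get_obs(): the state, without advancing time (a new reading comes with each control period).
- snapshot(name): name is "scene" or "top" or "wrist"; returns a dict with "image" (420x560x3 uint8, blue, green, red), "mtx" (3x3 intrinsics, pixels), "eye" and "attitude" of the camera in the world; the wrist camera has in their place "tool_from_camera" (4x4, takes a point from camera to tool coordinates, whose origin is the TCP and whose axes are the flange's). Camera axes: x right, y up, looking along -z (the intrinsics and any distortion apply to the point x, -y, -z); pixel columns grow to the right and rows downward; lengths in m; the calibration is good to about 2 mm. The wrist camera is an equidistant fisheye: a pixel r from the principal point sees the ray r / f radians off the axis. A picture is of the moment at which its call begins: read the wrist's pose just before it. There is no depth.
- ctrl.close_job(): hands the job in, once; it reports no verdict.
The state is a dict: "clock": time; "joint_pos": joint angles; "qvel": joint speeds; "tau": joint torques, N m; "tool_pos": TCP position; "orientation": TCP orientation; "force": force on the tool from outside, world axes, zero at the start; "moment": the same for the moment, N m; "opening": finger opening in m.
Only numpy, scipy, OpenCV 4.12 (cv2) and the standard library are available. Lean on these libraries where they do the work, as an engineer would, in place of code of your own. Each camera call takes 0.05 s, during which the arm holds its last target.

TASK

Index the small round dividing table by one notch: press its red plunger down, and with it held down turn the table counter-clockwise (seen from above) until the orange roundel arrives at the brass pointer, where the plunger must spring back up into the next notch. Then push the black-balled clamp lever clockwise as far as it goes. Do it all by pushing with the fingertips; nothing is to be picked up, and the jars, block and glass cutter standing round it stay where they are.

Things in the scene. Friction and masses are not known exactly. Their poses are not given: they have to be found in the camera images.
- index_base: Fixed base of the dividing table: round grey foot, 200 mm across, 8 mm high, carrying a steel index ring 171 mm across, 20 to 30 mm above the bench, with 8 notches in its rim, one every 45 degrees (0.785 rad). Origin on the table's axis at bench height, z up; x and y are the world's, turned by the base's yaw (at most 0.5 rad).
- table_centre (a point): Centre of the table's top face, 43 mm above the bench. The aluminium table, 151 mm across, turns on the base; fixed on it is a rosette 120 mm across, 5 mm thick: seven green roundels and one orange one round a blue centre.
- turntable (a joint): Turn of the table on its vertical axis, rad, positive counter-clockwise seen from above; 0 at the start, locked by the plunger's tooth; the next notch is at +0.785. It turns with a light drag (0.03 N m) and stays where it is left. The notches leave 0.02 rad of play either way; released within about 0.03 rad of a notch, the tooth slips in by itself.
- plunger (a joint): How far the plunger is pressed down, m: 0 up (its tooth can only be fully up in a notch), stop at 0.0115. A spring pushes it up: 4 N at the top, 8 N at the stop. From 0.0085 on the tooth has left the notch and the table is free to turn. Let go between notches, it stays down under the ring, and springs up by itself when the table is turned on to a notch.
- plunger_top (a point): Centre of the top of the plunger's red cap (32 mm across, 57 mm above the bench when up), on an arm of the table 93 mm from the axis, at the robot's side; it turns with the table. Two upright steel cheeks of the arm, 48 mm apart inside, 28 mm long, tops 66 mm above the bench, stand before and behind it along the circle, so a fingertip on the cap can push them. z up, x to the axis.
- orange_roundel (a point): Centre of the orange roundel (27 mm across) on the rosette, 42 mm from the axis, 48 mm above the bench; it goes round with the table.
- pointer_tip (a point): Tip of the fixed brass pointer, 68 mm from the axis, 50 mm above the bench, pointing at the axis; its post (to 55 mm above the bench) stands 106 mm from the axis.
- clamp_lever (a joint): Turn of the clamp lever on its vertical pivot at the left of the base, rad, positive clockwise seen from above; starts open (0 to 0.3), stop (clamped) at 1.309. Friction of about 1 N at the ball; it stays where it is left.
- lever_ball (a point): Centre of the lever's black ball (20 mm across), 50 mm above the bench, on an upright post of 10 mm diameter that rises from the lever's arm (arm 13 to 23 mm above the bench), 55 mm from the pivot.
- lever_pivot (a point): Point on the lever's pivot axis, 50 mm above the bench (level with the ball), 120 mm to the left (+y of the base) of the table's axis. The pivot hub is 22 mm across and ends 29 mm above the bench.
- setting_block: Loose bystander, not to be moved: beech block 32x60x22 mm; origin under its centre
- glass_cutter: Loose bystander, not to be moved: slim brass and green glass cutter 145 mm long, lying; origin under its centre
- patina_jar: Loose bystander, not to be moved: dark jar with red cap, 60 mm across, 61 mm tall; origin under its centre
- flux_jar: Loose bystander, not to be moved: dark jar with black cap, 54 mm across, 74 mm tall; origin under its centre

How it is judged (in metres and radians):
On the way, in this order (a step that is already met when the one before it is completed fails the run):
1. the plunger is pressed in while the table still stands in its first notch (value of joint plunger above 0.008 m and value of joint turntable between -0.1 and 0.1 rad).
2. the table stands one notch further counter-clockwise and the plunger is up in that notch (value of joint turntable between 0.735 and 0.835 rad and value of joint plunger below 0.003 m), for 0.2 s.
3. the clamp lever is pushed clockwise to its stop (value of joint clamp_lever above 1.2 rad), for 0.1 s.
At the end, for the whole second after the job is handed in: The table stands one notch (0.785 rad, within 0.05) counter-clockwise of its start and at rest, the plunger is up in the notch (pressed less than 3 mm), the clamp lever is within 0.1 rad of its clockwise stop, and the four bystanders are within 15 mm of where they stood (all of step 2 and value of joint clamp_lever above 1.2 rad and velocity of joint turntable between -0.05 and 0.05 rad/s and distance of each of setting_block, glass_cutter, patina_jar, flux_jar from where it was at the start of the episode below 0.015 m); the robot touches nothing.
It fails at once if the setting block is lifted or knocked more than 20 mm from its place (distance of setting_block from where it was at the start of the episode above 0.02 m or height (world z) of setting_block above 0.01 m).
It fails at once if the glass cutter is lifted or knocked more than 20 mm from its place (distance of glass_cutter from where it was at the start of the episode above 0.02 m or height (world z) of glass_cutter above 0.01 m).
It fails at once if the patina jar is lifted or knocked more than 20 mm from its place (distance of patina_jar from where it was at the start of the episode above 0.02 m or height (world z) of patina_jar above 0.01 m).
It fails at once if the flux jar is lifted or knocked more than 20 mm from its place (distance of flux_jar from where it was at the start of the episode above 0.02 m or height (world z) of flux_jar above 0.01 m).
It also fails if it takes over 56 s, if anything falls off the work surface, if the arm or the gripper's body presses on something with over 40 N, if the wrist force passes 120 N, or if a joint passes its speed limit or range.

## Working session

There is one attempt and no reset: what is moved stays moved. The work goes in short steps, Python scripts to look and compute and a shell command to move; the robot and the scene stay as the last step left them, time stands still between calls to the robot, and variables do not carry over. Pictures are saved under pics/ and viewed, and the job is handed in when it is done.

```bash
mkdir -p pics; ls; python3 - <<'E'
from plant import ctrl, snapshot
import cv2
o=ctrl.get_obs();print(o)
for n in ["scene","top","wrist"]:
    s=snapshot(n);cv2.imwrite(f"pics/{n}0.png",s["image"])
    print({k:v for k,v in s.items() if k!="image"})
E
```

```text
pics
{'clock': 0.0, 'joint_pos': array([-4.71517683e+01,  2.05927976e+01,  6.34132093e-01, -2.17088842e-02,
       -7.01360426e+01, -1.65072911e+01]), 'qvel': array([-0.01287526, -0.08472265, -0.08510003, -0.01324498,  0.01369566,
       -0.02532673]), 'tau': array([-2.41793219e-03, -5.82719028e+01,  2.93055797e+01,  6.99740231e+00,
        6.90367728e-03, -1.02625756e-04]), 'tool_pos': array([ 0.29927531, -0.60447906,  0.22560504]), 'orientation': array([ 1.79903396e+02, -7.34645324e-03, -1.53666447e+02]), 'force': array([ 0.57876816,  0.40182138, -0.06120039]), 'moment': array([-0.03625544, -0.0093387 ,  0.02722193]), 'opening': 0.08784038308408075}
{'mtx': array([[485.5520365 ,   0.        , 286.03203913],
       [  0.        , 485.5520365 , 209.86567978],
       [  0.        ,   0.        ,   1.        ]]), 'eye': array([ 0.19947042, -0.54812177,  0.59995212]), 'attitude': array([ 58.31553882,  -0.85308856, -28.36648772])}
{'mtx': array([[465.40528959,   0.        , 270.19162174],
       [  0.        , 465.40528959, 209.65067793],
       [  0.        ,   0.        ,   1.        ]]), 'eye': array([0.49089039, 0.18864886, 0.92159819]), 'attitude': array([  8.57136099,  -1.05305316, -89.1117795 ])}
{'mtx': array([[325.1922621 ,   0.        , 283.21291425],
       [  0.        , 325.1922621 , 213.39457036],
       [  0.        ,   0.        ,   1.        ]]), 'tool_from_camera': array([[ 6.42597417e-04,  9.55176158e-01,  2.96037319e-01,
         7.88956384e-02],
       [ 9.99999449e-01, -3.67911893e-04, -9.83580029e-04,
         4.29994422e-04],
       [-8.30576543e-04,  2.96037787e-01, -9.55175868e-01,
        -1.57864736e-01],
       [ 0.00000000e+00,  0.00000000e+00,  0.00000000e+00,
         1.00000000e+00]])}
```

View pics/scene0.png

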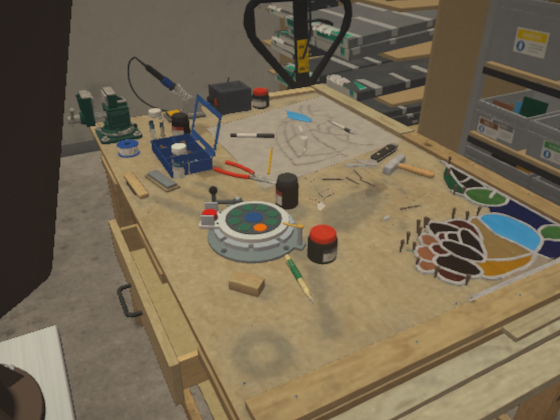

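View pics/top0.png

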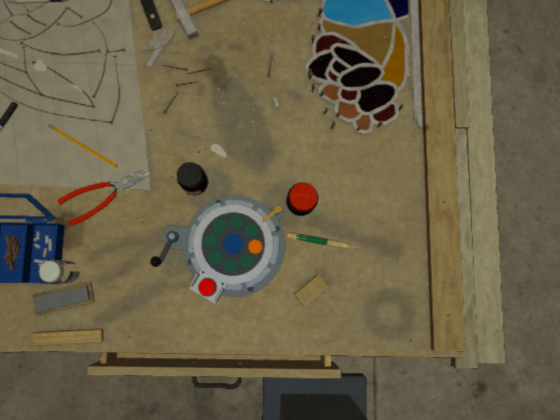

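```bash
python3 - <<'E'
import cv2
i=cv2.imread("pics/top0.png")[150:320,140:370]
cv2.imwrite("pics/topc.png",cv2.resize(i,None,fx=3.4,fy=3.4,interpolation=cv2.INTER_CUBIC))
i=cv2.imread("pics/scene0.png")[165:310,170:360]
cv2.imwrite("pics/scenec.png",cv2.resize(i,None,fx=4,fy=4,interpolation=cv2.INTER_CUBIC))
E
```

```text
(no output)
```

View pics/topc.png

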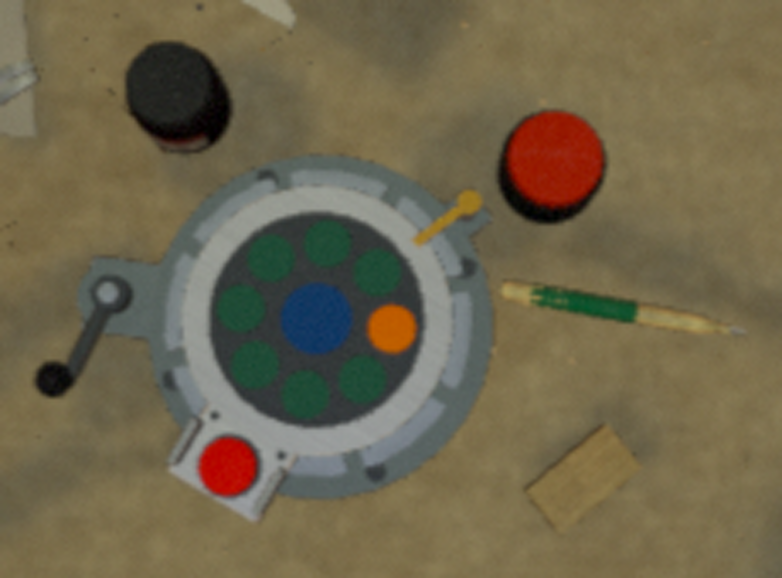

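View pics/scenec.png

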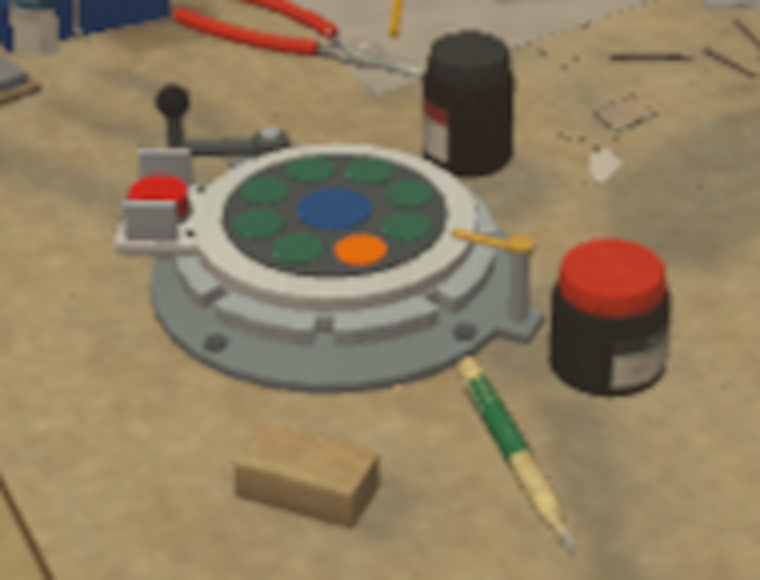

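```bash
cat > h.py <<'E'
import numpy as np, cv2
from scipy.spatial.transform import Rotation as R
CAM={"scene":([485.552,286.032,209.866],[0.19947042,-0.54812177,0.59995212],[58.31553882,-0.85308856,-28.36648772]),
"top":([465.405,270.19,209.65],[0.49089039,0.18864886,0.92159819],[8.57136099,-1.05305316,-89.1117795])}
def p2w(cam,u,v,z):
    (f,cx,cy),e,a=CAM[cam]; e=np.array(e)
    d=R.from_euler("xyz",a,degrees=True).apply([(u-cx)/f,-(v-cy)/f,-1])
    return e+d*(z-e[2])/d[2]
def w2p(cam,p):
    (f,cx,cy),e,a=CAM[cam]
    c=R.from_euler("xyz",a,degrees=True).inv().apply(np.array(p)-e)
    return np.array([cx+f*c[0]/-c[2],cy-f*c[1]/-c[2]])
E
python3 - <<'E'
from h import *
T=lambda n,u,v,z:print(n,p2w("top",140+(u+.5)/3.4-.5,150+(v+.5)/3.4-.5,z).round(4))
S=lambda n,u,v,z:print(n,"S",p2w("scene",170+(u+.5)/4-.5,165+(v+.5)/4-.5,z).round(4))
T("centre",317,318,.048);S("centre",335,208,.048)
T("plunger",229,466,.057);S("plunger",159,188,.057)
T("orange",392,328,.048);S("orange",361,249,.048)
T("tip",417,242,.05);S("tip",455,233,.05)
T("ball",54,379,.05);S("ball",173,101,.05)
T("pivot",111,294,.029);S("pivot",271,133,.029)
T("patina",555,160,.061);S("patina",612,268,.061);T("flux",172,84,.074);S("flux",468,52,.074)
for c in [(526,488),(602,426),(639,462),(560,531)]:T("block",*c,.022)
T("cut",502,289,.008);T("cut",745,331,.005)
E
```

```text
centre [0.558  0.2436 0.048 ]
centre S [0.5572 0.2423 0.048 ]
plunger [0.4769 0.2881 0.057 ]
plunger S [0.4772 0.2893 0.057 ]
orange [0.5531 0.2022 0.048 ]
orange S [0.5524 0.2009 0.048 ]
tip [0.6009 0.1892 0.05  ]
tip S [0.6008 0.1895 0.05  ]
ball [0.5221 0.3858 0.05  ]
ball S [0.5216 0.3855 0.05  ]
pivot [0.571  0.3611 0.029 ]
pivot S [0.5708 0.3599 0.029 ]
patina [0.6466 0.1137 0.061 ]
patina S [0.647  0.1117 0.061 ]
flux [0.6825 0.3246 0.074 ]
flux S [0.6799 0.3222 0.074 ]
block [0.4667 0.1257 0.022 ]
block [0.5017 0.083  0.022 ]
block [0.482  0.0622 0.022 ]
block [0.4433 0.1065 0.022 ]
cut [0.5797 0.1395 0.008 ]
cut [ 0.5579 -0.0022  0.005 ]
```

```bash
cat >> h.py <<'E'
def shift(cur,cyaw,tgt,tyaw):
    M=R.from_euler("xyz",[180,0,cyaw],degrees=True)
    d=M.inv().apply(np.array(tgt)-np.array(cur))
    r=(M.inv()*R.from_euler("xyz",[180,0,tyaw],degrees=True)).as_rotvec()
    return d.round(4),r.round(4)
E
python3 - <<'E'
from h import *
a=[.3,-.605,.227]
print(shift(a,-153.656,[.48,-.2,.23],-140))
E
```

```text
(array([-0.341 ,  0.2831, -0.003 ]), array([ 0.    ,  0.    , -0.2383]))
```

```bash
python3 -m pendant '[[-0.04,0.0332,0,0,0,-0.03,-1],[-0.085,0.0706,0,0,0,-0.06,-1],[-0.13,0.108,0,0,0,-0.09,-1],[-0.175,0.1453,0,0,0,-0.12,-1],[-0.22,0.1826,0,0,0,-0.15,-1],[-0.265,0.22,0,0,0,-0.18,-1],[-0.31,0.2574,0,0,0,-0.21,-1],[-0.341,0.2831,-0.003,0,0,-0.2383,-1],[-0.341,0.2831,-0.003,0,0,-0.2383,-1],[-0.341,0.2831,-0.003,0,0,-0.2383,-1]]'; python3 - <<'E'
from h import *
from plant import ctrl
o=ctrl.get_obs();print(o["tool_pos"],o["orientation"],o["joint_pos"])
C=np.array([.5577,.243]);ph=np.radians(150.5);p=C+.095*np.array([np.cos(ph),np.sin(ph)]);print(p)
print(shift([.48,-.2,.23],-140,[*p,.12],-119.5))
E
```

```text
clock: 1.4
tool_pos: [0.4793, -0.1998, 0.2294]
orientation: [180.0, -0.0, -140.0]
force: [0.4, -0.6, 1.0]
opening: 0.0004
[ 0.47926773 -0.19984412  0.22940005] [ 1.79984588e+02 -1.65303915e-02 -1.39976862e+02] [-9.58987672e-01  5.70545864e+00 -1.84858351e+01 -8.69933312e-04
 -6.58312928e+01 -4.90175200e+01]
[0.47501621 0.28978024]
(array([-0.311 ,  0.3784,  0.11  ]), array([ 0.    ,  0.    , -0.3578]))
```

```bash
python3 -m pendant '[[-0.035,0.0425,0.005,0,0,-0.04,-1],[-0.07,0.085,0.01,0,0,-0.08,-1],[-0.105,0.1275,0.02,0,0,-0.12,-1],[-0.14,0.17,0.03,0,0,-0.16,-1],[-0.175,0.2125,0.04,0,0,-0.2,-1],[-0.21,0.255,0.055,0,0,-0.24,-1],[-0.245,0.2975,0.07,0,0,-0.28,-1],[-0.28,0.34,0.09,0,0,-0.32,-1],[-0.311,0.3784,0.11,0,0,-0.3578,-1],[-0.311,0.3784,0.11,0,0,-0.3578,-1],[-0.311,0.3784,0.11,0,0,-0.3578,-1]]'; python3 - <<'E'
from h import *
from plant import ctrl,snapshot
o=ctrl.get_obs();print(o["tool_pos"],o["orientation"],o["joint_pos"],o["force"])
a=snapshot("wrist")["image"];b=snapshot("scene")["image"];c=snapshot("top")["image"]
cv2.imwrite("pics/w1.png",a)
cv2.imwrite("pics/s1.png",np.hstack([cv2.resize(b[130:290,150:350],None,fx=2,fy=2,interpolation=2),cv2.resize(c[170:330,150:350],None,fx=2,fy=2,interpolation=2)]))
E
```

```text
clock: 2.78
tool_pos: [0.4747, 0.2888, 0.1191]
orientation: [180.0, -0.1, -119.6]
force: [-0.2, -1.2, 0.7]
opening: 0.0004
[0.47469151 0.28878756 0.11912321] [ 1.79987761e+02 -7.79827037e-02 -1.19573679e+02] [ 5.15084619e+01  1.49095959e+01 -2.27089349e+01 -2.63566180e-06
 -5.24604065e+01 -8.10821479e+01] [-0.22904055 -1.18556487  0.72649601]
```

View pics/w1.png

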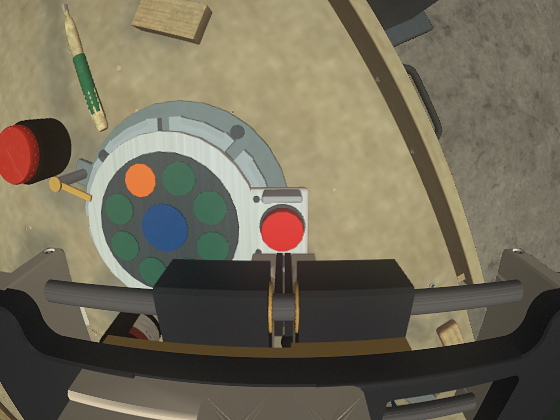

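View pics/s1.png

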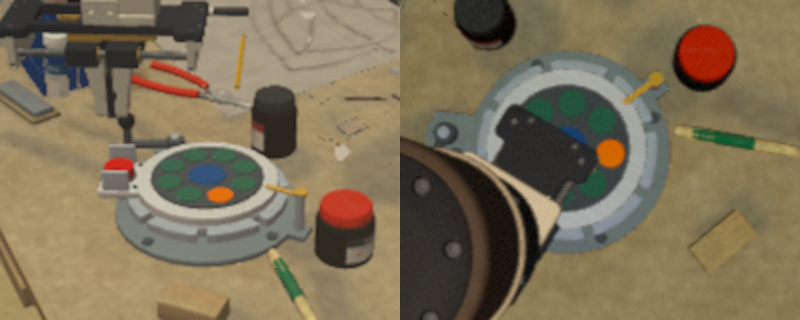

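```bash
cat >> h.py <<'E'
TC=np.array([[6.42597417e-04,9.55176158e-01,2.96037319e-01,7.88956384e-02],[9.99999449e-01,-3.67911893e-04,-9.83580029e-04,4.29994422e-04],[-8.30576543e-04,2.96037787e-01,-9.55175868e-01,-1.57864736e-01],[0,0,0,1]])
def wr(u,v,z,pos,ori):
    x,y=u-283.213,v-213.395;r=np.hypot(x,y);t=r/325.192
    d=np.array([np.sin(t)*x/r,-np.sin(t)*y/r,-np.cos(t)])
    M=R.from_euler("xyz",ori,degrees=True)
    e=M.apply(TC[:3,3])+pos; d=M.apply(TC[:3,:3]@d)
    return e+d*(z-e[2])/d[2]
E
python3 - <<'E'
from h import *
P=[.4747,.2888,.1191];O=[180,-.08,-119.57]
print(wr(282,230,.057,P,O),wr(165,226,.048,P,O),wr(141,180,.048,P,O))
E
```

```text
[0.47572591 0.29018455 0.057     ] [0.55559633 0.24556122 0.048     ] [0.5516038  0.20525298 0.048     ]
```

```bash
python3 -m pendant '[[0,0,0.02,0,0,0,-1],[0,0,0.04,0,0,0,-1],[0,0,0.055,0,0,0,-1],[0,0,0.06,0,0,0,-1],[0,0,0.06,0,0,0,-1]]'; python3 -m pendant '[[0,0,0.004,0,0,0,-1],[0,0,0.008,0,0,0,-1],[0,0,0.010,0,0,0,-1],[0,0,0.010,0,0,0,-1]]'
```

```text
clock: 3.55
tool_pos: [0.4747, 0.2898, 0.0597]
orientation: [-180.0, -0.0, -119.5]
force: [0.2, 0.1, -0.3]
opening: 0.0006
clock: 4.05
tool_pos: [0.475, 0.2904, 0.0501]
orientation: [-180.0, 0.1, -119.5]
force: [0.0, -0.8, 4.9]
opening: 0.0004
```

```bash
python3 -m pendant '[[0,0,0.002,0,0,0,-1],[0,0,0.004,0,0,0,-1],[0,0,0.004,0,0,0,-1]]'; python3 -m pendant '[[0,0,0.001,0,0,0,-1],[0,0,0.001,0,0,0,-1],[0,0,0.001,0,0,0,-1]]'
```

```text
clock: 4.42
tool_pos: [0.4751, 0.2905, 0.0462]
orientation: [-180.0, 0.1, -119.5]
force: [0.1, -0.6, 6.9]
opening: 0.0003
clock: 4.8
tool_pos: [0.4754, 0.2909, 0.0458]
orientation: [-179.9, 0.1, -119.5]
force: [-0.5, -0.3, 9.0]
opening: 0.0004
```

```bash
cat >> h.py <<'E'
C=np.array([.5577,.243])
def pt(a,r,z): a=np.radians(a); return [C[0]+r*np.cos(a),C[1]+r*np.sin(a),z]
E
python3 - <<'E'
from h import *
for a in np.arange(3,43,4): print(a,*shift(pt(150.5,.095,.045),-119.5,pt(150.5+a,.095,.045),-119.5+a))
E
```

```text
3 [ 0.005  -0.0001 -0.    ] [ 0.      0.     -0.0524]
7 [ 0.0116 -0.0007 -0.    ] [ 0.      0.     -0.1222]
11 [ 0.0181 -0.0017 -0.    ] [ 0.     0.    -0.192]
15 [ 0.0246 -0.0032 -0.    ] [ 0.      0.     -0.2618]
19 [ 0.0309 -0.0052 -0.    ] [ 0.      0.     -0.3316]
23 [ 0.0371 -0.0076 -0.    ] [-0.      0.     -0.4014]
27 [ 0.0431 -0.0104 -0.    ] [ 0.      0.     -0.4712]
31 [ 0.0489 -0.0136 -0.    ] [ 0.      0.     -0.5411]
35 [ 0.0545 -0.0172 -0.    ] [-0.      0.     -0.6109]
39 [ 0.0598 -0.0212 -0.    ] [-0.      0.     -0.6807]
```

```bash
python3 -m pendant '[[0.005,-0.0001,0,0,0,-0.0524,-1],[0.0116,-0.0007,0,0,0,-0.1222,-1],[0.0181,-0.0017,0,0,0,-0.192,-1],[0.0246,-0.0032,0,0,0,-0.2618,-1],[0.0309,-0.0052,0,0,0,-0.3316,-1],[0.0371,-0.0076,0,0,0,-0.4014,-1],[0.0431,-0.0104,0,0,0,-0.4712,-1],[0.0489,-0.0136,0,0,0,-0.5411,-1],[0.0489,-0.0136,0,0,0,-0.5411,-1]]'
cat > look.py <<'E'
import sys
from h import *
from plant import ctrl,snapshot
n=sys.argv[1]
o=ctrl.get_obs();print(o["clock"],o["tool_pos"],o["orientation"],o["force"])
P,O=o["tool_pos"],o["orientation"]
a=snapshot("wrist")["image"];b=snapshot("scene")["image"];c=snapshot("top")["image"]
cv2.imwrite(f"pics/w{n}.png",a)
cv2.imwrite(f"pics/s{n}.png",np.hstack([cv2.resize(b[130:290,150:350],None,fx=2,fy=2,interpolation=2),cv2.resize(c[170:330,150:350],None,fx=2,fy=2,interpolation=2)]))
def orange(im):
    h=cv2.cvtColor(im,cv2.COLOR_BGR2HSV);m=cv2.inRange(h,(9,180,150),(18,255,255))
    k,l,s,ce=cv2.connectedComponentsWithStats(m);i=1+np.argmax(s[1:,4]);return ce[i],s[i,4]
def ang(p): return np.degrees(np.arctan2(p[1]-C[1],p[0]-C[0]))
for nm,im in(("scene",b),("top",c),("wrist",a)):
    try:
        q,s=orange(im); p=wr(*q,.048,P,O) if nm=="wrist" else p2w(nm,*q,.048)
        print(nm,q.round(1),s,p.round(4),"ang",ang(p).round(2),"turn",(ang(p)+96.4).round(2))
    except Exception as e: print(nm,e)
E
python3 look.py 2; python3 - <<'E'
from h import *
import cv2
for nm in("scene","top"):
    im=cv2.imread(f"pics/{nm}0.png");h=cv2.cvtColor(im,cv2.COLOR_BGR2HSV);m=cv2.inRange(h,(9,180,150),(18,255,255))
    k,l,s,ce=cv2.connectedComponentsWithStats(m);i=1+np.argmax(s[1:,4]);p=p2w(nm,*ce[i],.048);print(nm,p,s[i,4],np.degrees(np.arctan2(p[1]-C[1],p[0]-C[0])))
E
```

```text
clock: 5.92
tool_pos: [0.4633, 0.2413, 0.0458]
orientation: [-179.9, 0.1, -88.4]
force: [0.0, -0.4, 9.3]
opening: 0.0006
5.925 [0.463339   0.2412898  0.04575304] [-1.79863291e+02  9.78659195e-02 -8.84116058e+01] [ 8.17395178e-03 -3.88456140e-01  9.31313236e+00]
scene [501.4 266.9] 244 [ 0.8896 -0.1203  0.048 ] ang -47.59 turn 48.81
top [253.7 233.8] 134 [0.5763 0.205  0.048 ] ang -63.94 turn 32.46
wrist [ 89.1 202.5] 1255 [0.5733 0.2073 0.048 ] ang -66.41 turn 29.99
scene [0.55192735 0.20061231 0.048     ] 73 -97.75522433844294
top [0.5531016  0.20219171 0.048     ] 143 -96.42914011848885
```

View pics/s2.png

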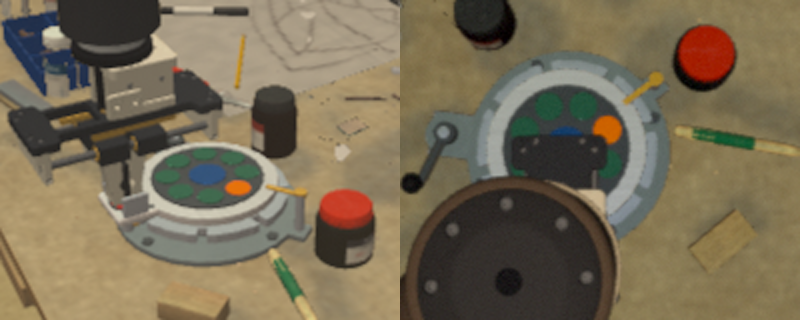

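View pics/w2.png

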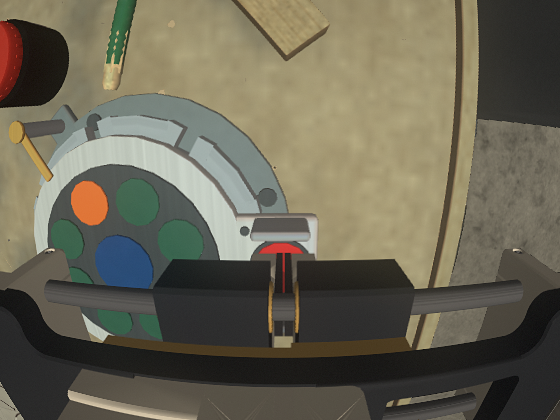

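```bash
python3 - <<'E'
from h import *
for a in [34,37,40,42]: print(a,*shift(pt(181.5,.095,.045),-88.5,pt(150.5+a,.095,.045),-119.5+a))
E
```

```text
34 [ 0.005  -0.0001 -0.    ] [ 0.      0.     -0.0524]
37 [ 0.0099 -0.0005 -0.    ] [ 0.      0.     -0.1047]
40 [ 0.0149 -0.0012 -0.    ] [ 0.      0.     -0.1571]
42 [ 0.0181 -0.0017 -0.    ] [ 0.     0.    -0.192]
```

```bash
python3 -m pendant '[[0.005,-0.0001,0,0,0,-0.0524,-1],[0.0099,-0.0005,0,0,0,-0.1047,-1],[0.0149,-0.0012,0,0,0,-0.1571,-1],[0.0149,-0.0012,0,0,0,-0.1571,-1]]'
python3 look.py 3
python3 -m pendant '[[0,0,-0.006,0,0,0,-1],[0,0,-0.011,0,0,0,-1],[0,0,-0.016,0,0,0,-1],[0,0,-0.016,0,0,0,-1]]'
python3 look.py 4
```

```text
clock: 6.58
tool_pos: [0.4651, 0.2265, 0.0457]
orientation: [-179.8, 0.1, -79.4]
force: [-0.1, -0.6, 9.2]
opening: 0.0005
6.575 [0.4650508  0.22654909 0.04574969] [-1.79844045e+02  7.36118369e-02 -7.94229696e+01] [-0.08361664 -0.6096376   9.16845085]
scene [503.6 266.4] 252 [ 0.8944 -0.1212  0.048 ] ang -47.25 turn 49.15
top [252.2 230.3] 120 [0.5828 0.208  0.048 ] ang -54.41 turn 41.99
wrist [ 89.1 202.5] 1256 [0.579  0.2102 0.048 ] ang -57.06 turn 39.34
clock: 7.22
tool_pos: [0.4638, 0.2259, 0.0608]
orientation: [-180.0, 0.0, -79.5]
force: [0.6, 0.7, -0.1]
opening: 0.0008
7.225 [0.4638467  0.22585183 0.06078301] [-1.79986809e+02  1.45225842e-02 -7.94985700e+01] [ 0.56245816  0.6594608  -0.10434201]
scene [504.2 266.4] 259 [ 0.8953 -0.1217  0.048 ] ang -47.21 turn 49.19
top [252.2 230.3] 120 [0.5828 0.2079 0.048 ] ang -54.43 turn 41.97
wrist [100.1 197. ] 1122 [0.5789 0.2102 0.048 ] ang -57.1 turn 39.3
```

View pics/s4.png

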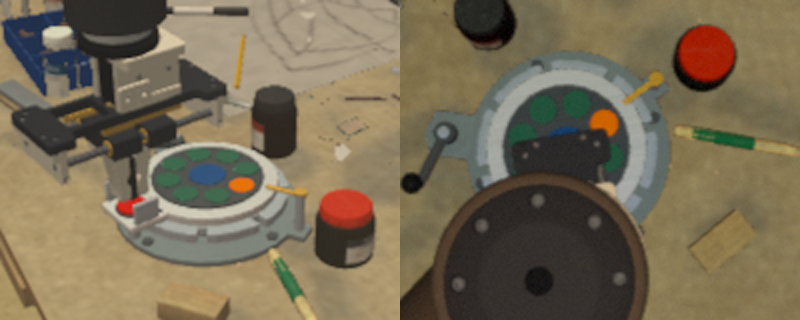

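View pics/w4.png

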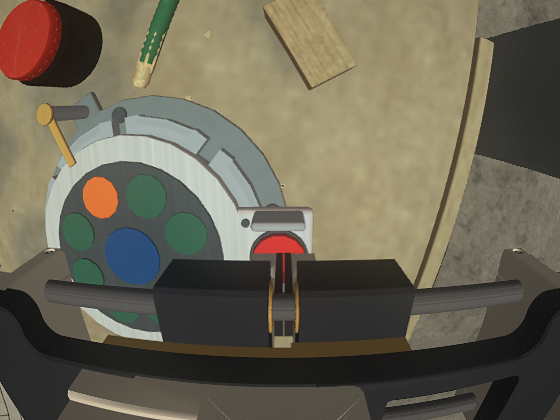

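```bash
python3 - <<'E'
from h import *
yw=-74.5; t=np.array([np.cos(np.radians(yw)),np.sin(np.radians(yw)),0])
for s in [0,4,7,8,10,12,14,16]: print(s,*shift(pt(190.5,.095,.061),-79.5,np.array(pt(195.5,.095,.061))+t*s/1000,yw))
E
```

```text
0 [ 0.0083 -0.0004 -0.    ] [-0.      0.     -0.0873]
4 [ 0.0123 -0.0007 -0.    ] [-0.      0.     -0.0873]
7 [ 0.0153 -0.001  -0.    ] [-0.      0.     -0.0873]
8 [ 0.0162 -0.0011 -0.    ] [-0.      0.     -0.0873]
10 [ 0.0182 -0.0012 -0.    ] [-0.      0.     -0.0873]
12 [ 0.0202 -0.0014 -0.    ] [-0.      0.     -0.0873]
14 [ 0.0222 -0.0016 -0.    ] [-0.      0.     -0.0873]
16 [ 0.0242 -0.0018 -0.    ] [-0.      0.     -0.0873]
```

```bash
python3 -m pendant '[[0.004,-0.0002,0,0,0,-0.04,-1],[0.0083,-0.0004,0,0,0,-0.0873,-1],[0.0105,-0.0006,0,0,0,-0.0873,-1],[0.0123,-0.0007,0,0,0,-0.0873,-1],[0.0138,-0.0009,0,0,0,-0.0873,-1],[0.0153,-0.001,0,0,0,-0.0873,-1],[0.0162,-0.0011,0,0,0,-0.0873,-1],[0.0162,-0.0011,0,0,0,-0.0873,-1]]'; python3 look.py 5
```

```text
clock: 8.38
tool_pos: [0.4678, 0.2098, 0.0605]
orientation: [180.0, -0.0, -74.5]
force: [0.2, -0.2, 0.5]
opening: 0.0004
8.375 [0.46781121 0.20976968 0.06054828] [ 1.79983251e+02 -1.62773896e-02 -7.45084644e+01] [ 0.16436393 -0.23067031  0.52186655]
scene [502.6 266.4] 296 [ 0.8929 -0.1203  0.048 ] ang -47.3 turn 49.1
top [250.  227.5] 100 [0.5881 0.2122 0.048 ] ang -45.42 turn 50.98
wrist [100.4 210.7] 1085 [0.5825 0.2128 0.048 ] ang -50.59 turn 45.81
```

```bash
python3 - <<'E'
import cv2,numpy as np
a=cv2.imread("pics/w5.png")[70:340,20:340]
cv2.imwrite("pics/w5c.png",cv2.resize(a,None,fx=2.2,fy=2.2,interpolation=2))
E
```

```text
(no output)
```

View pics/w5c.png

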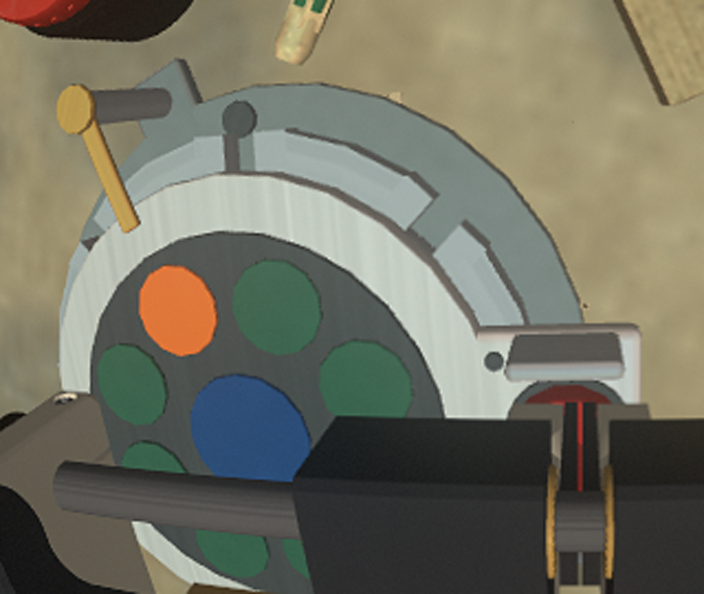

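View pics/s5.png

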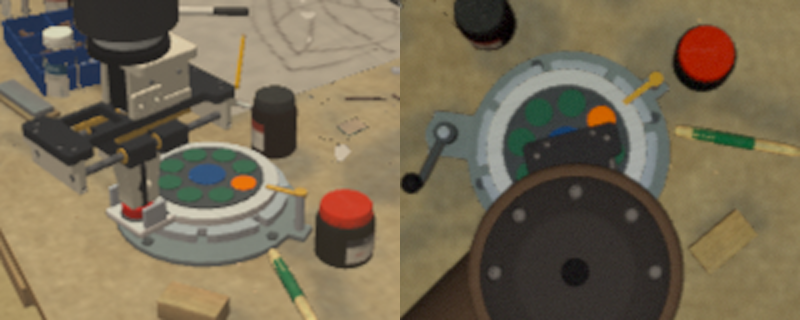

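```bash
python3 - <<'E'
from h import *
P=[.46781121,.20976968,.06054828];O=[180,0,-74.51]
f=lambda x,y,z:wr(20+(x+.5)/2.2-.5,70+(y+.5)/2.2-.5,z,P,O)[:2]
c=f(252,428,.048);o=f(178,310,.048);t=f(131,230,.05);post=f(77,108,.055)
an=lambda p,q:np.degrees(np.arctan2(*(q-p)[::-1]))
print(c,o,t,post,an(c,o),an(c,t),an(c,post),np.linalg.norm(o-c),np.linalg.norm(t-c))
E
python3 -m pendant '[[0.0005,0,0,0,0,0,-1],[0.001,0,0,0,0,0,-1],[0.001,0,0,0,0,0,-1]]'; python3 look.py 6
```

```text
[0.55546231 0.24178849] [0.58241862 0.21267811] [0.59962068 0.19298239] [0.62056737 0.16211756] -47.20020415150706 -47.86210022913975 -50.7451812810571 0.039674388838723276 0.0658179064022557
clock: 8.9
tool_pos: [0.4681, 0.2091, 0.0606]
orientation: [180.0, 0.0, -74.5]
force: [-0.5, -0.4, 0.0]
opening: 0.0002
8.9 [0.46812889 0.20906383 0.06058138] [ 1.79999840e+02  1.09324858e-03 -7.44995950e+01] [-0.46395517 -0.38767821  0.03793233]
scene [503.6 266.4] 277 [ 0.8945 -0.1212  0.048 ] ang -47.24 turn 49.16
top [250.  227.5] 100 [0.5881 0.2122 0.048 ] ang -45.42 turn 50.98
wrist [100.8 211.8] 1079 [0.5826 0.2127 0.048 ] ang -50.6 turn 45.8
```

```bash
python3 -m pendant '[[0.0005,0,0,0,0,0,-1],[0.001,0,0,0,0,0,-1],[0.0015,0,0,0,0,0,-1],[0.0015,0,0,0,0,0,-1]]';python3 -m pendant '[[0.0005,0,0,0,0,0,-1],[0.001,0,0,0,0,0,-1],[0.0015,0,0,0,0,0,-1],[0.0015,0,0,0,0,0,-1]]'; python3 look.py 7
```

```text
clock: 9.55
tool_pos: [0.4685, 0.2076, 0.0606]
orientation: [180.0, -0.0, -74.5]
force: [1.0, -0.0, -0.1]
opening: 0.0004
clock: 10.05
tool_pos: [0.4689, 0.2062, 0.0606]
orientation: [180.0, 0.0, -74.5]
force: [-1.2, 0.1, 0.6]
opening: 0.0004
10.05 [0.46894292 0.20617485 0.06056163] [ 1.79998553e+02  3.01103997e-04 -7.44988864e+01] [-1.2055505  0.1228758  0.5824953]
scene [503.7 266.1] 282 [ 0.8953 -0.1208  0.048 ] ang -47.13 turn 49.27
top [249.8 227.4] 97 [0.5882 0.2125 0.048 ] ang -44.96 turn 51.44
wrist [101.6 216.4] 1068 [0.5825 0.2127 0.048 ] ang -50.69 turn 45.71
```

View pics/s7.png

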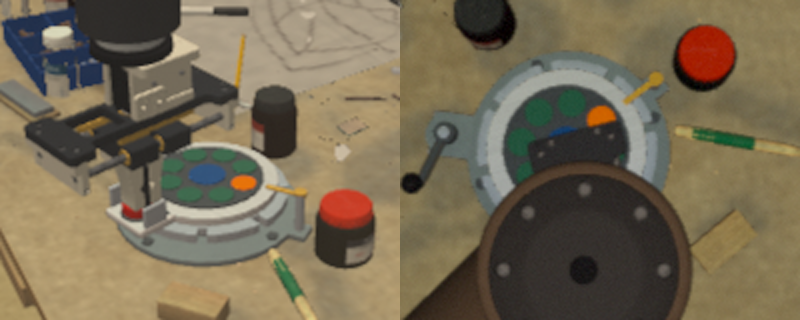

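```bash
python3 - <<'E'
import cv2,numpy as np
from plant import snapshot
b=snapshot("scene")["image"]; cv2.imwrite("pics/s8full.png",b)
cv2.imwrite("pics/s8.png",cv2.resize(b[200:270,180:290],None,fx=7,fy=7,interpolation=2))
E
```

```text
(no output)
```

View pics/s8.png

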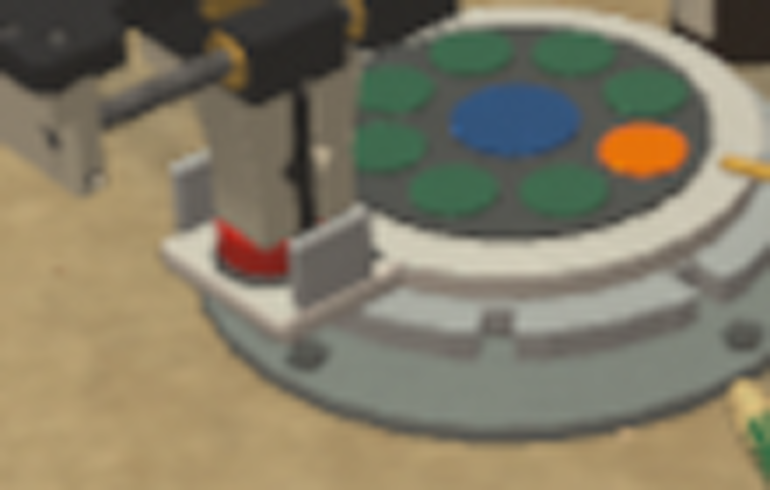

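```bash
for i in 1; do python3 -m pendant '[[0.0005,0,0,0,0,0,-1],[0.001,0,0,0,0,0,-1],[0.0015,0,0,0,0,0,-1],[0.0015,0,0,0,0,0,-1]]'; python3 -m pendant '[[0.0005,0,0,0,0,0,-1],[0.001,0,0,0,0,0,-1],[0.0015,0,0,0,0,0,-1],[0.0015,0,0,0,0,0,-1]]'; python3 look.py 9; done
```

```text
clock: 10.75
tool_pos: [0.4694, 0.2047, 0.0606]
orientation: [180.0, -0.0, -74.5]
force: [-0.2, 1.2, -0.1]
opening: 0.0006
clock: 11.25
tool_pos: [0.4698, 0.2039, 0.0606]
orientation: [-180.0, 0.0, -74.5]
force: [-2.1, 4.9, -1.9]
opening: 0.0006
11.25 [0.46979069 0.20389429 0.06057869] [-1.79972750e+02  4.50582393e-02 -7.44947721e+01] [-2.10025357  4.92472577 -1.93365992]
scene [504.  266.1] 275 [ 0.8958 -0.1209  0.048 ] ang -47.11 turn 49.29
top [249.6 227.3] 97 [0.5884 0.2129 0.048 ] ang -44.43 turn 51.97
wrist [102.3 220.2] 1055 [0.5827 0.2128 0.048 ] ang -50.4 turn 46.0
```

Contact with the front cheek is resisted at 5 N and the table no longer turns, so it is locked in the notch. Back off, lift and look.

```bash
python3 -m pendant '[[-0.004,0,0,0,0,0,-1],[-0.01,0,0,0,0,0,-1],[-0.012,0,0,0,0,0,-1],[-0.012,0,-0.03,0,0,0,-1],[-0.012,0,-0.08,0,0,0,-1],[-0.012,0,-0.10,0,0,0,-1],[-0.012,0,-0.10,0,0,0,-1]]'; python3 look.py 10
```

```text
clock: 12.28
tool_pos: [0.4673, 0.2156, 0.1624]
orientation: [-179.8, 0.1, -74.5]
force: [-0.2, -0.4, -0.7]
opening: 0.0007
12.275 [0.46728921 0.21559407 0.16238255] [-1.79811365e+02  9.31446027e-02 -7.44810399e+01] [-0.16032051 -0.44620045 -0.65080529]
scene [271.5 221. ] 70 [0.5836 0.2098 0.048 ] ang -52.07 turn 44.33
top [253.7 226.6] 34 [0.59   0.2053 0.048 ] ang -49.43 turn 46.97
wrist [158.6 171.8] 547 [0.5828 0.2134 0.048 ] ang -49.67 turn 46.73
```

View pics/s10.png

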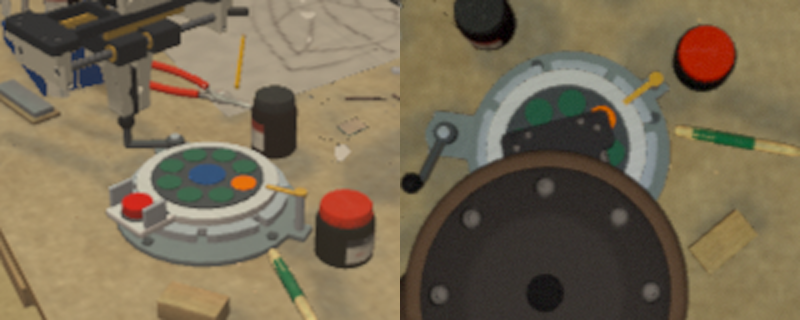

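View pics/w10.png

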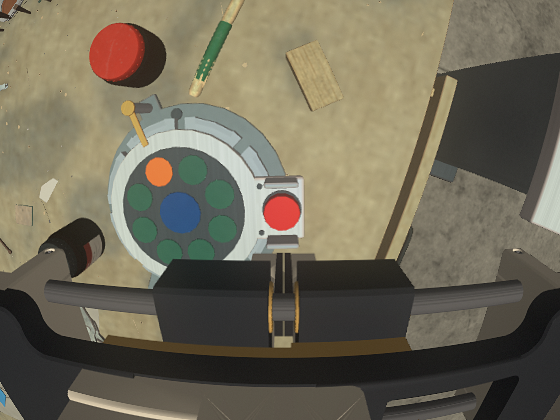

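```bash
cat >> h.py <<'E'
PV=np.array([.571,.3605])
def fl(th,d,z):
    a=np.radians(th); b=PV+.055*np.array([np.cos(a),np.sin(a)]); return [*(b-d*np.array([np.sin(a),-np.cos(a)])),z]
E
python3 - <<'E'
from h import *
print(fl(153,34,0.1)[:0],fl(153,.034,.12))
print(shift([.4675,.216,.163],-74.5,fl(153,.034,.12),-117))
E
```

```text
[] [np.float64(0.5065589641784951), np.float64(0.3551752556632706), 0.12]
(array([-0.1237, -0.0748,  0.043 ]), array([ 0.    , -0.    ,  0.7418]))
```

```bash
python3 -m pendant '[[-0.03,-0.018,0,0,0,0.15,-1],[-0.06,-0.036,0,0,0,0.3,-1],[-0.09,-0.054,0.01,0,0,0.45,-1],[-0.11,-0.067,0.02,0,0,0.6,-1],[-0.1237,-0.0748,0.043,0,0,0.7418,-1],[-0.1237,-0.0748,0.043,0,0,0.7418,-1],[-0.1237,-0.0748,0.043,0,0,0.7418,-1]]'; python3 look.py 11
```

```text
clock: 13.3
tool_pos: [0.5053, 0.3535, 0.1171]
orientation: [180.0, -0.1, -116.8]
force: [0.2, -0.0, 1.8]
opening: 0.0003
13.3 [0.5053075  0.35346441 0.11710149] [ 1.79992908e+02 -9.29233391e-02 -1.16849720e+02] [ 1.90213929e-01 -9.37655527e-04  1.77850284e+00]
scene [271.6 221. ] 69 [0.5838 0.2099 0.048 ] ang -51.81 turn 44.59
top [250.3 229.4] 152 [0.5845 0.2115 0.048 ] ang -49.64 turn 46.76
wrist [107.4 112.5] 742 [0.5837 0.2143 0.048 ] ang -47.81 turn 48.59
```

View pics/s11.png

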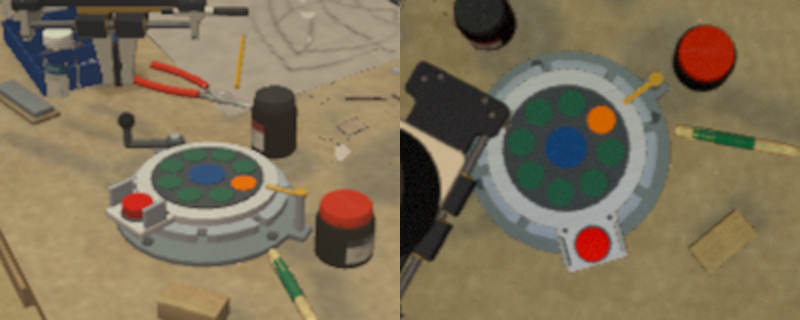

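View pics/w11.png

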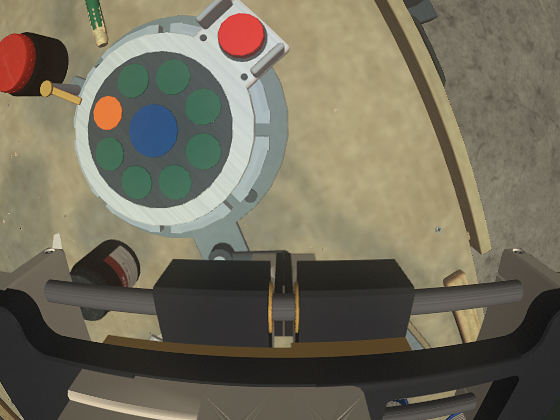

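```bash
python3 -m pendant '[[0,0,0.03,0,0,0,-1],[0,0,0.06,0,0,0,-1],[0,0,0.08,0,0,0,-1],[0,0,0.08,0,0,0,-1]]'; python3 - <<'E'
from h import *
from plant import ctrl,snapshot
o=ctrl.get_obs();print(o["tool_pos"],o["force"])
b=snapshot("scene")["image"]; cv2.imwrite("pics/s12.png",cv2.resize(b[130:250,130:290],None,fx=5,fy=5,interpolation=2))
s=fl(153,.034,.04)
for th,d in [(153,.0195),(145,.0195),(135,.0195),(125,.0195),(115,.0195),(105,.0195),(95,.0195),(90,.0195),(85,.0195),(80,.0195),(75,.0195)]:print(th,*shift(s,-117,fl(th,d,.04),th-270))
E
```

```text
clock: 13.95
tool_pos: [0.505, 0.3531, 0.0369]
orientation: [180.0, -0.1, -117.0]
force: [-0.1, -0.0, 0.8]
opening: 0.0007
[0.50503461 0.35307776 0.03686719] [-0.06087221 -0.03227296  0.84440121]
153 [-0.0145  0.      0.    ] [0. 0. 0.]
145 [-0.0223  0.0022  0.    ] [ 0.     -0.      0.1396]
135 [-0.0325  0.0033  0.    ] [ 0.     -0.      0.3142]
125 [-0.0426  0.0027  0.    ] [ 0.     -0.      0.4887]
115 [-0.0525  0.0003  0.    ] [-0.     -0.      0.6632]
105 [-0.0618 -0.0037 -0.    ] [-0.     -0.      0.8378]
95 [-0.0703 -0.0093 -0.    ] [-0.     -0.      1.0123]
90 [-0.0742 -0.0127 -0.    ] [ 0.     -0.      1.0996]
85 [-0.0777 -0.0163 -0.    ] [-0.     -0.      1.1868]
80 [-0.0809 -0.0203 -0.    ] [-0.     -0.      1.2741]
75 [-0.0837 -0.0245 -0.    ] [-0.     -0.      1.3614]
```

View pics/s12.png

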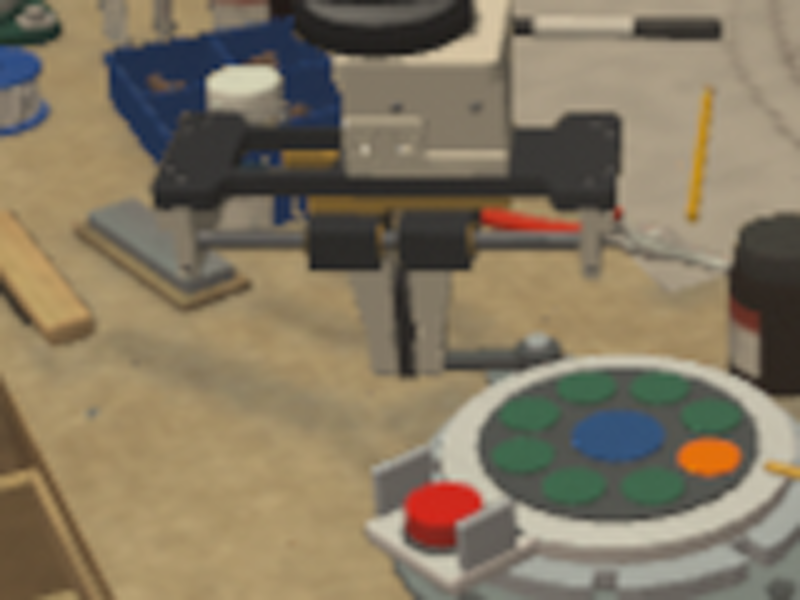

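```bash
python3 -m pendant '[[-0.008,0,0,0,0,0,-1],[-0.0145,0,0,0,0,0,-1],[-0.0184,0.0011,0,0,0,0.07,-1],[-0.0223,0.0022,0,0,0,0.1396,-1],[-0.0274,0.0028,0,0,0,0.227,-1],[-0.0325,0.0033,0,0,0,0.3142,-1],[-0.0376,0.003,0,0,0,0.4,-1],[-0.0426,0.0027,0,0,0,0.4887,-1],[-0.0475,0.0015,0,0,0,0.576,-1],[-0.0525,0.0003,0,0,0,0.6632,-1],[-0.0525,0.0003,0,0,0,0.6632,-1]]'; python3 look.py 13; python3 - <<'E'
from h import *
s=fl(115,.0195,.04)
for th in [110,105,100,95,91,88,85,82,79,76]:print(th,*shift(s,-155,fl(th,.0195,.04),th-270))
E
```

```text
clock: 15.38
tool_pos: [0.5294, 0.4018, 0.038]
orientation: [180.0, 0.0, -154.9]
force: [0.6, 0.4, 0.2]
opening: 0.0007
15.375 [0.52943429 0.40184394 0.03797881] [ 1.79977176e+02  4.48341425e-02 -1.54936105e+02] [0.55087805 0.44012145 0.17345033]
scene [271.5 221. ] 70 [0.5836 0.2098 0.048 ] ang -52.07 turn 44.33
top [250.3 229.4] 146 [0.5845 0.2115 0.048 ] ang -49.64 turn 46.76
wrist [  1.3 223.3] 91 [0.5835 0.2242 0.048 ] ang -36.04 turn 60.36
110 [-0.0049  0.0015  0.    ] [ 0.     -0.      0.0873]
105 [-0.0098  0.0026  0.    ] [-0.     -0.      0.1745]
100 [-0.0149  0.0032  0.    ] [ 0.     -0.      0.2618]
95 [-0.02    0.0034  0.    ] [-0.     -0.      0.3491]
91 [-0.0241  0.0032  0.    ] [ 0.     -0.      0.4189]
88 [-0.0271  0.0029  0.    ] [-0.     -0.      0.4712]
85 [-0.0301  0.0024  0.    ] [-0.     -0.      0.5236]
82 [-0.0331  0.0017  0.    ] [ 0.    -0.     0.576]
79 [-0.0361  0.001   0.    ] [ 0.     -0.      0.6283]
76 [-0.039  0.     0.   ] [-0.     -0.      0.6807]
```

View pics/s13.png

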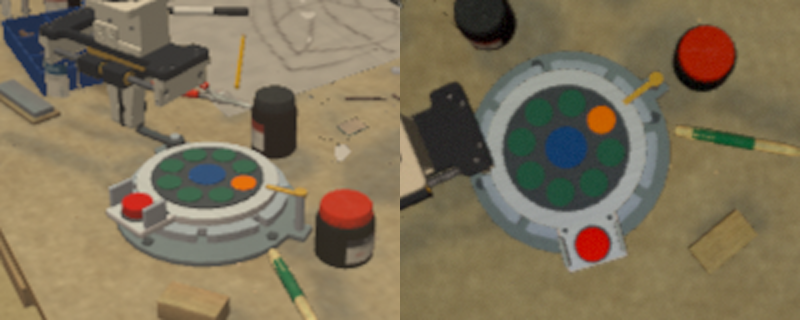

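View pics/w13.png

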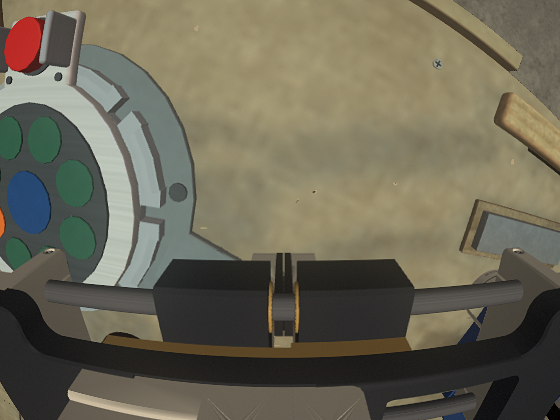

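```bash
python3 -m pendant '[[-0.0049,0.0015,0,0,0,0.0873,-1],[-0.0098,0.0026,0,0,0,0.1745,-1],[-0.0149,0.0032,0,0,0,0.2618,-1],[-0.0175,0.0033,0,0,0,0.305,-1],[-0.02,0.0034,0,0,0,0.3491,-1],[-0.0221,0.0033,0,0,0,0.384,-1],[-0.0241,0.0032,0,0,0,0.4189,-1],[-0.0256,0.003,0,0,0,0.445,-1],[-0.0271,0.0029,0,0,0,0.4712,-1],[-0.0271,0.0029,0,0,0,0.4712,-1]]'; python3 look.py 14
```

```text
clock: 16.77
tool_pos: [0.5526, 0.415, 0.0376]
orientation: [-180.0, 0.0, 178.0]
force: [-0.3, -0.4, -0.4]
opening: 0.0003
16.775 [0.55261929 0.41503096 0.03757473] [-1.79997012e+02  7.10711828e-03  1.77988559e+02] [-0.29031264 -0.44015081 -0.38348681]
scene [271.5 221. ] 70 [0.5836 0.2098 0.048 ] ang -52.07 turn 44.33
top [250.3 229.4] 146 [0.5845 0.2115 0.048 ] ang -49.64 turn 46.76
wrist attempt to get argmax of an empty sequence
```

View pics/s14.png

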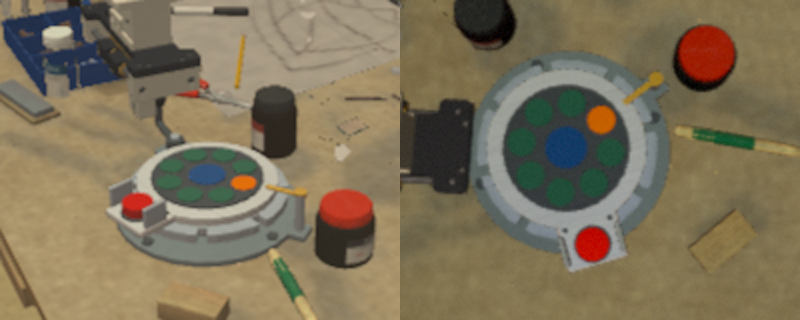

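Not yet at the stop (no force). Continue in small steps.

```bash
python3 - <<'E'
from h import *
s=fl(88,.0195,.04)
for th in [85,82,79,76,73,70]:print(th,*shift(s,178,fl(th,.0195,.04),th-270))
E
python3 -m pendant '[[-0.0015,0,0,0,0,0.026,-1],[-0.003,0.0001,0,0,0,0.0524,-1],[-0.003,0.0001,0,0,0,0.0524,-1]]'; python3 -m pendant '[[-0.0015,0,0,0,0,0.026,-1],[-0.003,0.0001,0,0,0,0.0524,-1],[-0.003,0.0001,0,0,0,0.0524,-1]]'
```

```text
85 [-0.0029  0.0009  0.    ] [-0.     -0.      0.0524]
82 [-0.0059  0.0017  0.    ] [ 0.     -0.      0.1047]
79 [-0.0088  0.0024  0.    ] [-0.     -0.      0.1571]
76 [-0.0119  0.0029  0.    ] [ 0.     -0.      0.2094]
73 [-0.0149  0.0032  0.    ] [-0.     -0.      0.2618]
70 [-0.018   0.0033  0.    ] [ 0.     -0.      0.3142]
clock: 17.3
tool_pos: [0.5556, 0.4151, 0.0376]
orientation: [180.0, 0.0, 175.0]
force: [-0.7, 0.7, -0.1]
opening: 0.0003
clock: 17.68
tool_pos: [0.557, 0.4153, 0.0375]
orientation: [-180.0, -0.1, 171.9]
force: [-8.1, 2.7, 2.7]
opening: 0.0004
```

```bash
python3 -m pendant '[[-0.001,0,0,0,0,0,-1],[-0.0015,0,0,0,0,0,-1],[-0.0015,0,0,0,0,0,-1]]'; python3 -m pendant '[[0.01,0,0,0,0,0,-1],[0.02,0,0,0,0,0,-1],[0.03,0,0,0,0,0,-1],[0.03,0,-0.05,0,0,0,-1],[0.03,0,-0.11,0,0,0,-1],[0.03,0,-0.15,0,0,0,-1],[0.03,0,-0.15,0,0,0,-1]]'; python3 look.py 15
```

```text
clock: 18.05
tool_pos: [0.5573, 0.4152, 0.0374]
orientation: [-180.0, -0.2, 172.0]
force: [-13.4, 4.7, 5.7]
opening: 0.0003
clock: 18.92
tool_pos: [0.5315, 0.4203, 0.1922]
orientation: [179.6, 0.3, 172.0]
force: [-0.2, 0.3, -0.4]
opening: 0.0004
18.925 [0.53147791 0.42029739 0.19222981] [179.64731049   0.25043467 172.01246702] [-0.24468049  0.33487166 -0.35474858]
scene [271.6 221. ] 69 [0.5838 0.2099 0.048 ] ang -51.81 turn 44.59
top [250.4 229.3] 144 [0.5846 0.2114 0.048 ] ang -49.58 turn 46.82
wrist [110.8 269. ] 288 [0.5856 0.2138 0.048 ] ang -46.35 turn 50.05
```

View pics/s15.png

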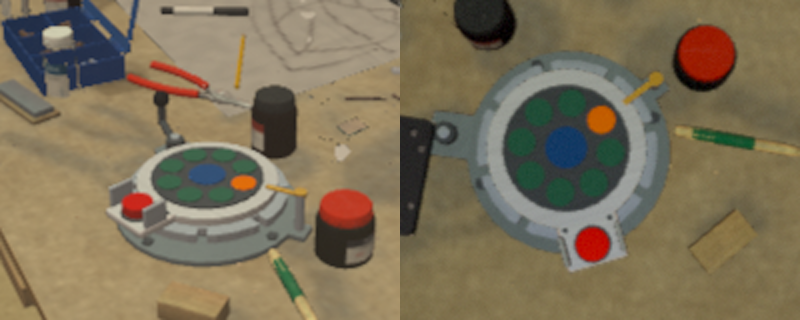

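```bash
python3 -m pendant '[[0.03,0,-0.02,0,0,0,-1],[0.07,0,-0.05,0,0,0,-1],[0.11,0,-0.08,0,0,0,-1],[0.11,0,-0.08,0,0,0,-1],[0.11,0,-0.08,0,0,0,-1]]'; python3 look.py 16; python3 - <<'E'
import cv2
from plant import snapshot
c=snapshot("top")["image"];cv2.imwrite("pics/top16.png",cv2.resize(c[150:320,140:370],None,fx=3.4,fy=3.4,interpolation=2))
E
```

```text
clock: 19.7
tool_pos: [0.4208, 0.4339, 0.2662]
orientation: [-179.9, -0.1, 172.0]
force: [0.1, -0.6, -0.2]
opening: 0.0002
19.7 [0.42082686 0.43387294 0.26615344] [-1.79897398e+02 -5.48072876e-02  1.72027849e+02] [ 0.10762114 -0.60660926 -0.18845334]
scene [271.6 221. ] 69 [0.5838 0.2099 0.048 ] ang -51.81 turn 44.59
top [250.3 229.4] 145 [0.5846 0.2115 0.048 ] ang -49.54 turn 46.86
wrist [151.4 317.4] 64 [0.5919 0.2116 0.048 ] ang -42.53 turn 53.87
```

View pics/top16.png

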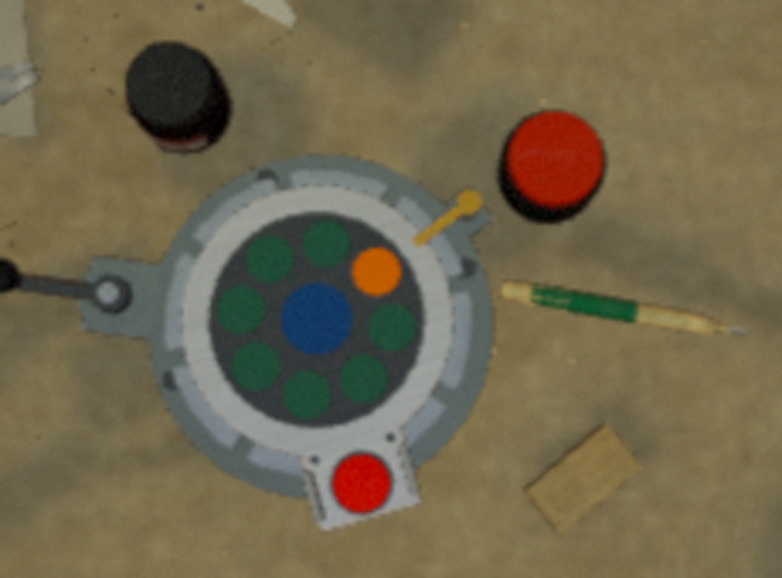

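```bash
python3 - <<'E'
from h import *
from plant import ctrl
T=lambda u,v,z:p2w("top",140+(u+.5)/3.4-.5,150+(v+.5)/3.4-.5,z)[:2]
an=lambda p,q:np.degrees(np.arctan2(*(q-p)[::-1]))
pv=T(111,294,.029);print("lever",an(pv,T(54,379,.05))-an(pv,T(3,275,.05)),"final",an(pv,T(3,275,.05)))
c=T(317,318,.048);print("plunger",an(c,T(361,482,.057))-an(c,T(229,466,.057)))
print("orange",an(c,T(377,271,.048))-an(c,T(392,328,.048)))
ctrl.close_job()
E
```

```text
lever 70.90228431013733 final 82.24762212370854
plunger -314.50215182594775
orange 45.9486512855594
the job is handed in; nothing more can be done
```

The table is indexed one notch counter-clockwise, its plunger is up in the new notch, and the clamp lever is pushed clockwise to its stop. I handed the job in at about 20 s of the 56 s allowed; the hand-in reported no verdict.

**What I did**
- I pressed the plunger to about its stop with the shut fingertips, at about 9 N.
- I turned the table to about 40° with the plunger held down, then lifted clear of the cap. As I moved the finger on at cap height, the table went the rest of the way.
- I swept the lever round by its ball until it stopped.

**What the last checks showed**
- **Table:** the cap turned 45.5° and the orange roundel 45.9° (target 45°) in the final top view. The roundel lines up with the pointer.
- **Plunger:** the cheek resisted a 5 N push and the table did not turn, so it is locked. The cap stands up in the scene view.
- **Lever:** it turned about 71° and then resisted with 8 N, rising to 14 N. The stop is 75° from fully open, so this fits a lever that started slightly turned.
- **Surroundings:** the block, cutter and both jars look unmoved in the top view, and the arm is clear of everything.

**Where checks disagreed:** the fixed start-angle readout gave different table angles from each camera: about 44.6° from the scene camera, 46.9° from the top and 54° from the last, oblique wrist view. I discounted the wrist figure. I also expected the finger to be touching the front cheek when the table dropped into the notch, but the later force check showed it was not yet touching.

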